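# Dispense one label roll with the rocking lever

## Task

Let exactly one label roll out of the dispenser: press the black pad of its rocking lever down with the fingertips and keep it down until the front roll has rolled against the end stop at the low end of the trough, then let the lever come back up so that the gate is down again and holds the second roll. Do not touch or lift the rolls, do not let the second one out, and leave the things standing around where they are.

Things in the scene. Friction and masses are not known exactly. Their poses are not given: they have to be found in the camera images.
- lever (a joint): Spring-loaded rocking lever on an axle across the trough, 140 mm above the worktop. 0 = rest, gate down; grows as the pad is pressed, stop at 0.42 rad. From about 0.30 rad the front roll passes under the gate, while a back stop holds the second roll for as long as the lever is down. Let go, it springs back to 0. The pad takes about 2 N to start, 5 N at the stop.
- dispenser: Fixed roll dispenser, aluminium and grey: straight trough 231 x 63 mm sloping down at 12 degrees, on a steel foot plate 250 x 70 mm. Origin on the worktop below the lever's axle. -x points level down the slope (end stop at x = -0.09), +x to the high end, axle parallel to y, z up. The pad is beside the trough, on the +y side, which faces the robot. No part but the pad is over 155 mm high.
- pad_top (a point): Centre of the top of the lever's pad, a black ribbed plate 44 x 44 mm; moves with the lever. In the dispenser's frame (0.106, 0.070, 0.169) at rest, (0.109, 0.070, 0.123) fully pressed: 46 mm almost straight down. It tilts 0.21 rad at rest (higher towards +x), 0.21 rad the other way at the stop. Nothing below it; the trough's side is 38 mm from its centre; rolls reach 121 mm high.
- gate_edge (a point): Middle of the lower edge of the gate, a steel blade 44 mm wide at the lever's other end, over the trough; moves with the lever. At rest it stops the front roll.
- roll_front_mid (a point): Centre of the front label roll: white, 69 mm diameter, 50 mm wide, about 0.12 kg, on its edge in the trough against the gate, free to roll. In the dispenser's frame at about x = 0.012 at the start, x = -0.064 once rolled out against the end stop.
- roll_rear_mid (a point): Centre of the second label roll, like the first and touching it from uphill, at about x = 0.079 in the dispenser's frame at the start. Once the front roll is out and the lever is up again, it moves down to about x = 0.012, behind the gate.
- pocket (a point): Where the centre of the front roll is when it lies against the end stop at the low end of the trough (fixed to the dispenser; 54 mm above the worktop).
- jar: Bystander: sample jar with white screw lid, 48 mm diameter, 66 mm high, standing loose on the worktop near the lever. Origin at the centre of its underside.
- tape_measure: Bystander: pocket tape measure, 36 x 74 x 63 mm, standing loose on the worktop. Origin at the centre of its underside.
- tape_roll: Bystander: roll of masking tape lying flat, 96 mm diameter, 25 mm high, loose on the worktop. Origin at the centre of its underside.
Things that resemble listed ones, but are neither listed nor needed, are in the scene too. Leave any red or turquoise look-alike of the part that bears roll_front_mid alone.

How it is judged:
On the way:
1. the front roll has reached the low end of the trough while the lever is still pressed down (x of roll_front_mid in the frame of dispenser below -0.045 m and value of joint lever above 0.25 rad and x of roll_rear_mid in the frame of dispenser above 0.03 m), for 0.1 s.
At the end, for the whole second after the job is handed in: The front roll lies still against the end stop (its centre within 15 mm of the pocket point), the lever is back up (under 0.06 rad) with the gate down, and the second roll is at rest behind the gate (distance between roll_front_mid and pocket below 0.015 m and linear speed of each of roll_front, roll_rear below 0.03 m/s and value of joint lever below 0.06 rad and x of roll_rear_mid in the frame of dispenser between -0.01 and 0.04 m); the robot touches nothing.
It fails at once if the second roll gets past the gate (x of roll_rear_mid in the frame of dispenser below -0.02 m).
It fails at once if the robot touches a label roll (contact force between any of the arm, the fingers and roll_front above 0.5 N or contact force between any of the arm, the fingers and roll_rear above 0.5 N).
It fails at once if a roll is lifted out of the trough (height (world z) of roll_front_mid above 0.11 m or height (world z) of roll_rear_mid above 0.12 m).
It fails at once if a bystander is moved or lifted (more than 15 mm) (distance of any of jar, tape_measure, tape_roll from where it was at the start of the episode above 0.015 m).
It also fails if it takes over 32 s, if anything falls off the work surface, if the arm or the gripper's body presses on something with over 40 N, if the wrist force passes 120 N, or if a joint passes its speed limit or range.

## Robot

A 6-joint arm with a two-finger parallel gripper is mounted at the origin on a cart in front of the work surface, level with it; the furniture and walls round the work are solid. World frame = base frame: x ahead of the robot, y to its left, z up, the work surface at z = 0. Lengths are in m, angles in rad, forces in N, time in s.
With the tool pointing down it reaches from about 0.35 to 0.975 m from the base axis. Payload 7.1 kg.
Tool frame: the origin (TCP) lies where the fingers leave the gripper's body, on its centre line; the fingertips stand 80 mm ahead of it and the grasp point (between the pads) lies 61 mm ahead of it; z points along the fingers, y is the line along which they close (so a half turn about z gives the same grasp; the last joint's range is limited). The gripper opens to 88 mm and grips with 3 to 60 N. Pads are 20 mm wide; open, the fingers measure 115 mm over their backs; the gripper's body (75 mm by 178 mm) begins 61 mm behind the grasp point.
Start: joints at [-1.298, 0.423, 1.63, -0, 1.089, -0.019], TCP at [0.18, -0.599, 0.303] pointing down, gripper open.
Joint ranges: [-3, 3], [-0.9, 2.11], [0.09, 2.58], [-1.31, 4.45], [0.11, 2.69], [-2.54, 2.54]. Speed limits (rad/s): [2.39, 2.39, 3.01, 3.14, 3.14, 3.14].

## Interface

Orientations are given as a unit quaternion [w, x, y, z].
In Python, from station import get_state, read_camera, workorder gives the robot as it stands. The module is installed in compiled form; this text tells all that it offers.
- The arm moves only by the shell command python3 -m handwheel 'ROWS' [FORCE]. ROWS is JSON, a list of rows, each a list of 3 entries, a list of its own where there are three numbers: the opening, from -1 (shut) to 1 (fully open), so that 0 is half open, then the shift along the tool's x, y, z in m, then the turn about the tool's z in rad. In form: [[grip, [dx, dy, dz], yaw], ...]. A call has 1 to 8 rows; each row is the pose to reach, as a shift and turn from the pose commanded when the call began, along the tool's axes at that moment; what a row does not reach only later rows make up. A row lasts 1/12 s, in which the tool goes at most 41.7 mm and 7.16 degrees, less where a joint would pass 70% of its speed; a pose out of reach is approached as far as the arm can. A call with a gripper value outside its range is refused whole. The fingers move at their own pace and stop on an object; FORCE is the grip in N (left out, the last holds). Time passes only in rows, so rows that repeat a pose let the fingers close. It gives the time, the measured TCP pose, the force, the opening and the grip force at its end, in the units of the state.
- get_state(): the state, without advancing time (a new reading comes with each control period).
- read_camera(name): name is "scene" or "top"; returns a dict with "img" (400x640x3 uint8, red, green, blue), "mtx" (3x3 intrinsics, pixels), "eye" and "orientation" of the camera in the world. Camera axes: x right, y down, z forward; pixel columns grow to the right and rows downward; lengths in m; the calibration is good to about 2 mm. A picture is of the moment at which its call begins. There is no depth.
- workorder.hand_in(): hands the job in; it is judged then, once.
The state is a dict: "clock": time; "qpos": joint angles; "dq": joint speeds; "joint_efforts": joint torques, N m; "ee_pos": TCP position; "eef_rot": TCP orientation; "wrist_force": force on the tool from outside, world axes, zero at the start; "moment": the same for the moment, N m; "gripper_width": finger opening in m; "gripper_force": force on a finger pad.
Only numpy, scipy, OpenCV 4.12 (cv2) and the standard library are available. Lean on these libraries where they do the work, as an engineer would, in place of code of your own. Each camera call takes 0.05 s, during which the arm holds its last target. There are 200 camera calls.

## Working session

There is one attempt and no reset: what is moved stays moved. The work goes in short steps, Python scripts to look and compute and a shell command to move; the robot and the scene stay as the last step left them, time stands still between calls to the robot, and variables do not carry over. Pictures are saved under pics/ and viewed, at most 10 in all, crops included, and the job is handed in when it is done.

```bash
mkdir -p pics; cat > h.py <<'E'
import numpy as np, cv2
from scipy.spatial.transform import Rotation as R
from station import get_state, read_camera
def rot(c):
    o=np.array(c["orientation"],float)
    return o if o.shape==(3,3) else R.from_quat(o[[1,2,3,0]]).as_matrix()
def ray(c,u,v):
    return rot(c)@np.linalg.inv(c["mtx"])@np.array([u,v,1.])
def onplane(c,u,v,z):
    d=ray(c,u,v); e=np.array(c["eye"]); return e+d*(z-e[2])/d[2]
def proj(c,p):
    q=np.array(c["mtx"])@(rot(c).T@(np.array(p)-c["eye"])); return q[:2]/q[2]
def tri(c1,p1,c2,p2):
    A=[];b=[]
    for c,p in((c1,p1),(c2,p2)):
        d=ray(c,*p); d/=np.linalg.norm(d); M=np.eye(3)-np.outer(d,d); A.append(M); b.append(M@c["eye"])
    return np.linalg.lstsq(np.vstack(A),np.hstack(b),rcond=None)[0]
E
python3 - <<'E'
from h import *
for n in("scene","top"):
    c=read_camera(n); cv2.imwrite(f"pics/{n}0.png",c["img"][:,:,::-1]); print(n,c["eye"],c["mtx"][0],rot(c)[:,2])
s=get_state(); print(s["clock"],s["ee_pos"],s["eef_rot"],s["wrist_force"])
E
```

```text
scene [ 0.26335523 -0.60402945  0.76449592] [417.37625367   0.         322.92136245] [ 0.35202801  0.56179981 -0.74863693]
top [ 0.46891353 -0.11018998  0.97456134] [387.9350277    0.         319.00860615] [ 0.1168264   0.00303431 -0.99314772]
0.1 [ 0.17972261 -0.59819994  0.30199524] [-6.70026909e-04  9.89372841e-01  1.45399185e-01 -9.50455509e-05] [-0.9106811  -0.39969885  0.14103062]
```

View pics/scene0.png

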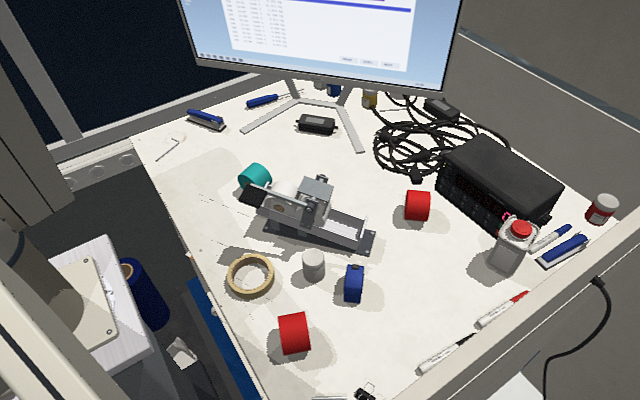

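View pics/top0.png

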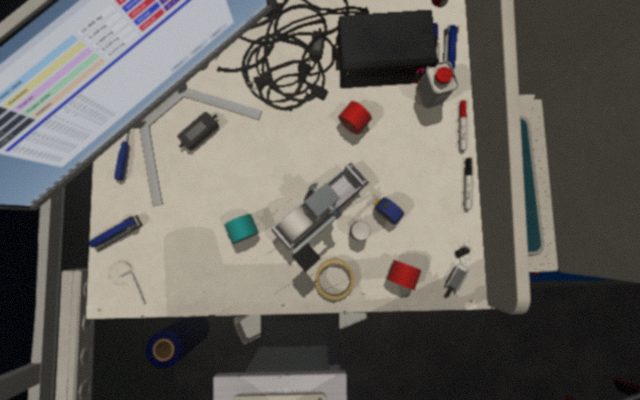

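The dispenser sits at about (320,210) in the scene image and (320,205) in the top image. Candidates for the pad are the black plate at top (305,257) / scene (252,195), the dark adapter at top (198,131), and the black box at top (388,48). Only the first is on the lever. The look-alike rolls are turquoise at (241,229) and red at (355,117) and (404,275) in the top image. Next is a close crop to check.

```bash
python3 - <<'E'
from h import *
a=cv2.imread("pics/scene0.png")[155:275,225:385]; b=cv2.imread("pics/top0.png")[155:305,255:375]
a=cv2.resize(a,None,fx=3,fy=3,interpolation=2); b=cv2.resize(b,None,fx=2.4,fy=2.4,interpolation=2)
o=np.zeros((360,480+288,3),np.uint8); o[:,:480]=a; o[:,480:]=b; cv2.imwrite("pics/crop1.png",o)
E
```

```text
(no output)
```

View pics/crop1.png

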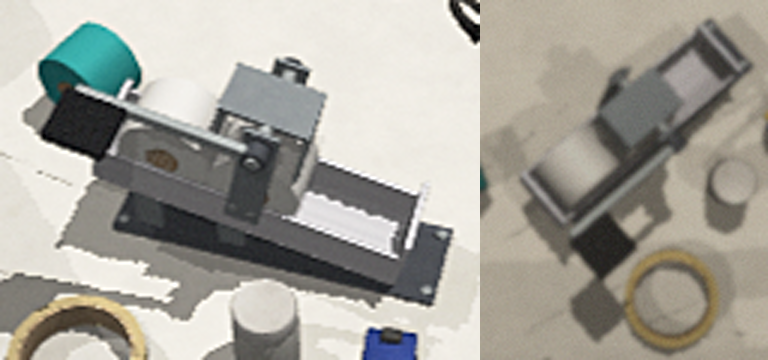

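The crop shows the black ribbed pad on the lever, scene (252,196) and top (306,258). The white rolls are in the trough, and the low end is at the right in the scene image and at the upper right in the top image. The tape roll and the jar are near the pad.

```bash
python3 - <<'E'
from h import *
S=read_camera("scene");T=read_camera("top")
def cen(c,box):
    x0,y0,x1,y1=box; g=c["img"][y0:y1,x0:x1].max(2); m=(g<60).astype(np.uint8)
    n,l,st,ce=cv2.connectedComponentsWithStats(m); i=1+st[1:,4].argmax(); return ce[i]+[x0,y0],st[i]
ps,a=cen(S,(236,180,268,210)); pt,b=cen(T,(290,243,322,273)); print(ps,a,pt,b)
P=tri(S,ps,T,pt); print("pad",P,proj(S,P)-ps,onplane(T,*pt,.165),onplane(S,*ps,.165))
f=[onplane(S,225+u/3,155+v/3,.005) for u,v in((113,228),(432,303),(452,230))]; print(np.round(f,3))
d=f[0]-f[1]; yaw=np.arctan2(d[1],d[0]); print("yaw+x",yaw, np.linalg.norm(d), np.linalg.norm(f[2]-f[1]))
Rz=R.from_euler("z",yaw).as_matrix()
org=P-Rz@[.106,.070,.169]; print("org",org)
# centre of plate edge consistency + reprojection of known points
for n,q in(("pad",(.106,.07,.169)),("pocket",(-.064,0,.054)),("stop",(-.09,0,.07))):
    w=org*[1,1,0]+Rz@q; print(n,w.round(3),proj(S,w).round(0),proj(T,w).round(0))
s=get_state(); M=R.from_quat(np.array(s["eef_rot"])[[1,2,3,0]]).as_matrix(); print(M.round(3))
for n,c,u,v,z in(("jar",T,360,230,.066),("taperoll",T,335,280,.025),("turq",T,241,229,.05),("jarS",S,313,257,.066)): print(n,onplane(c,u,v,z).round(3))
E
```

```text
[252.4952381  195.77380952] [  3   4  28  25 420] [305.87228261 256.83423913] [  3   1  26  27 368]
pad [ 0.43313889 -0.07749491  0.16684927] [-0.16169687  0.02111973] [ 0.43276788 -0.07730638  0.165     ] [ 0.43394781 -0.07599414  0.165     ]
[[ 0.45  -0.044  0.005]
 [ 0.608 -0.233  0.005]
 [ 0.66  -0.19   0.005]]
yaw+x 2.2682384923176855 0.24646467189201177 0.06769614366670039
org [ 0.55487249 -0.11378444 -0.00215073]
pad [ 0.433 -0.077  0.169] [252. 195.] [306. 257.]
pocket [ 0.596 -0.163  0.054] [346. 223.] [342. 185.]
stop [ 0.613 -0.183  0.07 ] [358. 221.] [351. 177.]
[[ 0.958  0.288 -0.   ]
 [ 0.288 -0.958  0.001]
 [ 0.    -0.001 -1.   ]]
jar [ 0.487 -0.201  0.066]
taperoll [ 0.37  -0.14   0.025]
turq [0.497 0.08  0.05 ]
jarS [ 0.487 -0.203  0.066]
```

Pad top centre is (0.433, -0.077, 0.169). From the start that is a shift of (0.393, -0.427) along the tool's x and y.

```bash
python3 -m handwheel '[[-1,[0.024,-0.026,0],0],[-1,[0.05,-0.055,0],0],[-1,[0.076,-0.083,0],0],[-1,[0.102,-0.111,0],0],[-1,[0.128,-0.139,0],0],[-1,[0.154,-0.167,0],0],[-1,[0.180,-0.195,0],0],[-1,[0.2,-0.217,0],0]]' 20
python3 -m handwheel '[[-1,[0.024,-0.026,0],0],[-1,[0.05,-0.054,0],0],[-1,[0.076,-0.082,0],0],[-1,[0.102,-0.110,0],0],[-1,[0.128,-0.138,0],0],[-1,[0.154,-0.166,0],0],[-1,[0.180,-0.194,0],0],[-1,[0.193,-0.210,0],0]]'
python3 - <<'E'
from h import *
c=read_camera("scene"); s=get_state()
print(s["clock"],s["ee_pos"],s["eef_rot"],s["gripper_width"],s["wrist_force"])
M=R.from_quat(np.array(s["eef_rot"])[[1,2,3,0]]).as_matrix()
print("to go tool",(M.T@(np.array([.433,-.077,.175+.08])-s["ee_pos"])).round(4), proj(c,np.array(s["ee_pos"])+M[:,2]*.08))
cv2.imwrite("pics/s1.png",cv2.resize(c["img"][110:290,170:410,::-1],None,fx=3,fy=3))
E
```

```text
clock: 0.87
ee_pos: [0.3093, -0.3308, 0.3026]
eef_rot: [-0.0, 0.989, 0.146, -0.0]
wrist_force: [0.3, 0.0, -0.8]
gripper_width: 0.0377
gripper_force: 0.0
clock: 1.53
ee_pos: [0.4346, -0.0737, 0.3029]
eef_rot: [-0.0, 0.989, 0.146, 0.001]
wrist_force: [-0.3, -0.7, 0.1]
gripper_width: 0.0005
gripper_force: 0.0
1.5833 [ 0.43520198 -0.07247896  0.3029095 ] [-4.95228420e-04  9.89195639e-01  1.46598508e-01  7.87551011e-04] 0.00026866850331420396 [0.46561314 0.295018   0.31710602]
to go tool [-0.0035  0.0037  0.0479] [247.62071244 173.26329743]
```

View pics/s1.png

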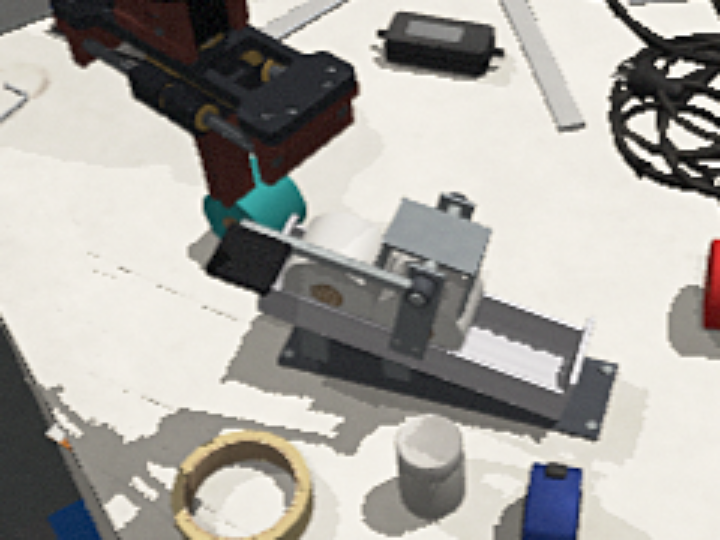

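The closed fingertips are above the pad, at crop (235,195), where the projection puts them. Correct by 3 mm and press.

```bash
python3 -m handwheel '[[-1,[-0.003,0.003,0.02],0],[-1,[-0.003,0.003,0.04],0],[-1,[-0.003,0.003,0.05],0],[-1,[-0.003,0.003,0.06],0],[-1,[-0.003,0.003,0.07],0],[-1,[-0.003,0.003,0.08],0],[-1,[-0.003,0.003,0.09],0],[-1,[-0.003,0.003,0.092],0]]'
python3 -m handwheel '[[-1,[0,0,0],0],[-1,[0,0,0],0]]'
python3 - <<'E'
from h import *
c=read_camera("scene")
cv2.imwrite("pics/s2.png",cv2.resize(c["img"][110:290,170:410,::-1],None,fx=3,fy=3))
E
```

```text
clock: 2.25
ee_pos: [0.4314, -0.0806, 0.2102]
eef_rot: [0.0, 0.989, 0.145, -0.0]
wrist_force: [-2.7, -0.3, 10.0]
gripper_width: 0.0004
gripper_force: 5.1
clock: 2.42
ee_pos: [0.4313, -0.0806, 0.211]
eef_rot: [0.0, 0.989, 0.145, -0.0]
wrist_force: [-1.4, 0.7, 7.4]
gripper_width: 0.0002
gripper_force: 4.2
```

View pics/s2.png

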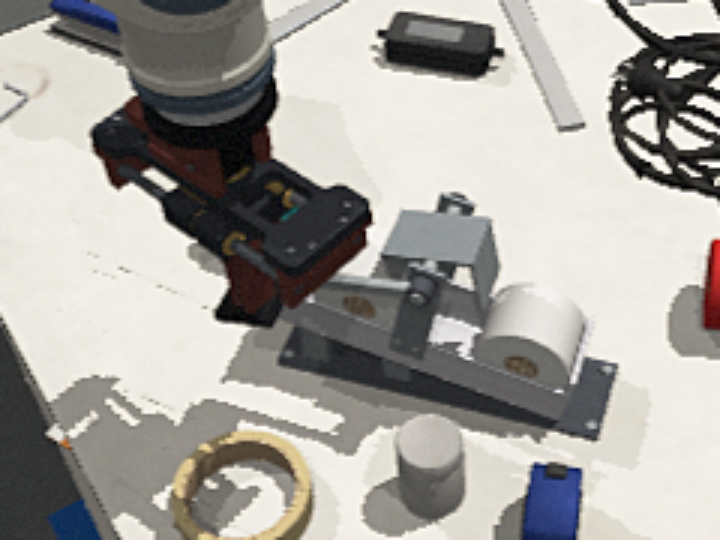

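The front roll is at the end stop, crop (530,335), and the second is still held uphill at (350,305). I'll hold briefly, then release.

```bash
python3 -m handwheel '[[-1,[0,0,0],0],[-1,[0,0,0],0],[-1,[0,0,0],0],[-1,[0,0,0],0],[-1,[0,0,0],0],[-1,[0,0,0],0]]'
python3 -m handwheel '[[-1,[0,0,-0.04],0],[-1,[0,0,-0.08],0],[-1,[0,0,-0.11],0],[-1,[0,0,-0.12],0],[-1,[0,0,-0.12],0],[-1,[0,0,-0.12],0],[-1,[0,0,-0.12],0],[-1,[0,0,-0.12],0]]'
python3 -m handwheel '[[-1,[0,0,0],0],[-1,[0,0,0],0],[-1,[0,0,0],0],[-1,[0,0,0],0],[-1,[0,0,0],0],[-1,[0,0,0],0],[-1,[0,0,0],0],[-1,[0,0,0],0]]'
python3 - <<'E'
from h import *
c=read_camera("scene")
cv2.imwrite("pics/s3.png",cv2.resize(c["img"][110:290,170:410,::-1],None,fx=3,fy=3))
E
```

```text
clock: 2.97
ee_pos: [0.4313, -0.0805, 0.2112]
eef_rot: [0.0, 0.989, 0.145, 0.0]
wrist_force: [-2.8, -0.4, 8.0]
gripper_width: 0.0007
gripper_force: 4.3
clock: 3.63
ee_pos: [0.4304, -0.0802, 0.3288]
eef_rot: [-0.001, 0.989, 0.145, -0.002]
wrist_force: [-0.3, -0.4, 0.7]
gripper_width: 0.0003
gripper_force: 0.0
clock: 4.3
ee_pos: [0.4314, -0.0803, 0.3308]
eef_rot: [0.0, 0.989, 0.145, 0.0]
wrist_force: [0.9, 0.4, 0.4]
gripper_width: 0.0006
gripper_force: 0.0
```

View pics/s3.png

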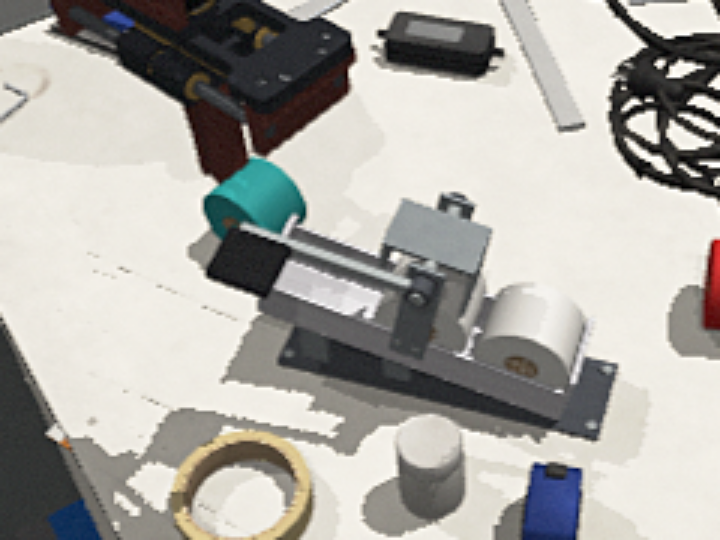

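The lever is back up (pad at crop (247,258), as at the start), the front roll lies at the end stop (530,335), and the second is behind the gate (460,310). The jar, tape measure and tape roll are where they were.

```bash
python3 -c "
from station import workorder; print(workorder.hand_in())"
```

```text
the job is handed in; nothing more can be done
None
```

Exactly one label was let out: the last picture shows the front roll against the end stop, the lever back up, the second roll held behind the gate, and the bystanders where they were; the job is handed in, but no verdict came back.

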